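Power up and inch the conveyor's control station

ROBOT

A 6-joint arm with a two-finger parallel gripper is mounted at the origin on the work surface. World frame = base frame: x ahead of the robot, y to its left, z up, the work surface at z = 0. Lengths are in m, angles in rad, forces in N, time in s.
With the tool pointing down it reaches from about 0.35 to 0.875 m from the base axis. Payload 15.5 kg.
Tool frame: the origin (TCP) lies at the centre of the arm's flange, where the gripper is bolted on; the fingertips stand 173 mm ahead of it and the grasp point (between the pads) lies 155 mm ahead of it (r.tip_extent is the distance from the TCP to the fingertips, in m); z points along the fingers, y is the direction in which the jaws open and shut (so a half turn about z gives the same grasp; the last joint's range is limited). The gripper opens to 85 mm and grips with 20 to 120 N. Pads are 22 mm wide; open, the fingers measure 114 mm over their backs; the gripper's body (76 mm by 85 mm) begins 54 mm behind the grasp point. The pads swing forward as they close: fully open they stand 13 mm farther back than shut.
Start: joints at [-1.367, 0.494, 1.345, -0, 1.302, -0.096], TCP at [0.184, -0.597, 0.405] pointing down, gripper open.
Joint ranges: [-2.91, 2.91], [-0.82, 2.16], [0.22, 2.67], [-1.22, 4.37], [0.12, 2.79], [-3.08, 3.08]. Speed limits (rad/s): [1.89, 1.89, 2.57, 3.01, 3.01, 3.01].

INTERFACE

Orientations are given as a rotation vector (axis times angle).
In Python, from workcell import r gives the robot as it stands.
- The arm moves only by the tool step_arm, never from a script. Its arguments are lists of equal length, an entry for each row: "jaw": the closure in counts, from 0 (fully open) to 255 (shut); "travel": the shift along the tool's x, y, z in units of 0.04 m (1.0 is 0.04 m), a list of three; "turn": the turn about the tool's z in units of 0.15 rad (1.0 is 0.15 rad). A call has exactly 5 rows; each row shifts and turns the commanded pose from where the row before left it, along the tool's axes as they then stand; what a row does not reach is not made up. A row lasts 1/8 s, in which the tool goes at most 62.5 mm and 10.7 degrees, less where a joint would pass 70% of its speed; a pose out of reach is approached as far as the arm can. A call with a number of a shift or a turn outside -1 to 1 is refused whole. A call with a gripper value outside its range is refused whole. The fingers move at their own pace and stop on an object; "newtons" is the grip in N (left out, the last holds). Time passes only in rows, so rows that do not move let the fingers close, or fill a call up. It gives the time, the measured TCP pose, the force and the opening at its end, in the units of the state.
- r.get_state(): the state, without advancing time (a new reading comes with each control period).
- r.grab_frame(name): name is "scene" or "top"; returns the picture (420x560x3 uint8, red, green, blue); there is no depth.
- r.get_calibration(name): a dict with "intrinsics" (3x3 intrinsics, pixels), "dist" ([k1, k2, p1, p2, k3] as OpenCV has them; the pictures are not rectified), "rvec" (rotation vector, rad) and "tvec" (3), from world to camera coordinates, as OpenCV has them. Camera axes: x right, y down, z forward; pixel columns grow to the right and rows downward; lengths in m; the calibration is good to about 2 mm. A picture is of the moment at which its call begins. get_calibration takes no time and is no camera call.
- r.close_job(): hands the job in, once; it reports no verdict.
Trained networks look in the newest picture that a camera, given by its name, has taken for a name from the list of things; names that differ only in an ending like _2 or _b are one class to them, and where a whole thing is asked for, a point or a joint stands for the part that bears it (a point fixed in the world has none). Each returns a list of dicts, best first, with "p" (0 to 1); they miss things now and then, are a little off and sometimes report something else, mostly with a low value. They report only what shows in the picture. A call takes as long as a camera call. They do not tell look-alikes from the thing itself.
- r.find_in(thing, camera): "at" ([row, column] in pixels, amid what is visible of it).
- r.trace(thing, camera): "pixels" (420x560 bool, what is visible of it) and "at" ([row, column] in pixels, amid what is visible of it).
- r.tip_of(thing, camera): "at" ([row, column] in pixels: a listed point, or the origin of a listed thing).
The state is a dict: "clock": time; "q": joint angles; "qvel": joint speeds; "joint_torque": joint torques, N m; "tool_pos": TCP position; "eef_rot": TCP orientation; "wrist_force": force on the tool from outside, world axes, zero at the start; "moment": the same for the moment, N m; "gripper_width": finger opening in m.
Only numpy, scipy, OpenCV 4.12 (cv2) and the standard library are available. Lean on these libraries where they do the work, as an engineer would, in place of code of your own. Each camera call takes 0.05 s, during which the arm holds its last target. There are 200 camera calls.

TASK

Bench-test the conveyor controls with closed fingertips: press the dotted end of the power supply's rocker fully down to switch it on, then push the blue enable button fully in so that it stays in, then press the green inching button fully in and keep holding it; the program finishes while still holding the green button down. Leave the red and white buttons alone, and do not lift or shove the power supply or any of the loose things lying about.

Things in the scene. Friction and masses are not known exactly. Their poses are not given: they have to be found in the camera images.
- rocker (a joint): rocker switch on the supply, black paddle 60 mm long, 36 mm wide, shallow V seen from the side; 0 = off (end with the green dot raised), 0.40 rad = on (dotted end fully down). It starts near 0, turns stiffly (about 3 N at the dot) and stays where it is left
- rocker_on (a point): centre of the green dot on the upper face of the paddle's raised end, 21 mm from the pivot, about 97 mm above the table when off and about 8 mm lower when on; press straight down here. The pivot lies horizontally along this point's y axis, the paddle lies along its x axis (x points from pivot to this end)
- supply: dark grey bench power supply, 170 x 110 mm (x, y), top face 78 mm high, about 1.8 kg, standing loose on rubber feet; origin at the centre of its underside. The rocker's pivot is at x = +30 mm, y = 0 in its frame, with the dotted end towards +x
- enable (a joint): blue round push button, cap 36 mm across, in a 48 mm bezel; joint value 0 = out, 0.007 = fully in (metres, 7 mm travel straight down). Push-latch: about 3 N moves it and it stays in where it is left
- enable_top (a point): centre of the top of the blue button's cap (moves down with it); out, it stands 90 mm above the table, 20 mm above the panel; its z axis points up. The four buttons stand in one row, 60 mm apart centre to centre, in any order
- inch (a joint): green round push button, cap 36 mm across, in a 48 mm bezel; joint value 0 = out, 0.007 = fully in (metres, 7 mm travel straight down). Springs back when let go; 1.5 N starts it and 4.5 N holds it fully in
- inch_top (a point): centre of the top of the green button's cap (moves down with it); out, it stands 90 mm above the table, 20 mm above the panel; its z axis points up. The four buttons stand in one row, 60 mm apart centre to centre, in any order
- inch_base: the green button as a whole (black bezel with its cap); origin at the bezel's centre on the panel
- lamp (a joint): white round push button, cap 36 mm across, in a 48 mm bezel; joint value 0 = out, 0.007 = fully in (metres, 7 mm travel straight down). Springs back. To be left alone
- lamp_top (a point): centre of the top of the white button's cap (moves down with it); out, it stands 90 mm above the table, 20 mm above the panel; its z axis points up. The four buttons stand in one row, 60 mm apart centre to centre, in any order
- stop (a joint): red round push button, cap 36 mm across, in a 48 mm bezel; joint value 0 = out, 0.007 = fully in (metres, 7 mm travel straight down). Has a yellow bezel; springs back. To be left alone
- stop_top (a point): centre of the top of the red button's cap (moves down with it); out, it stands 90 mm above the table, 20 mm above the panel; its z axis points up. The four buttons stand in one row, 60 mm apart centre to centre, in any order
- station: beige operator station, steel box lying face up and bolted down, 160 x 250 mm (x, y), panel 70 mm high; origin at the centre of its underside. The row of buttons runs along its y axis at x = +30 mm, at y = -90, -30, 30 and 90 mm
- spare_head: loose spare button head, yellow on steel, 30 mm across, 22 mm high, standing on the station's panel on the -x side of the buttons; origin at its underside
- terminal: loose orange terminal block 24 x 36 x 22 mm on the station's panel on the -x side of the buttons; origin at its underside
- fuse_block: loose white fuse holder 22 x 40 x 30 mm on the supply's top, on the -x side of the rocker; origin at its underside
- tape: loose roll of yellow tape, 100 mm across, 19 mm high, flat on the table; origin at its underside
- meter: loose yellow multimeter lying flat, 85 x 160 x 40 mm; origin at its underside
- contactor: loose white and grey contactor 75 x 55 mm, 82 mm high; origin at its underside
- driver: loose screwdriver lying on the table beyond the work; origin under it
Mind the look-alikes: they are no part of the job. What is shaped like the supply but turquoise or yellow is not meant.

How it is judged:
By the outcome, as a careful person would: the job done as asked, in the order asked, and still so for the second after the job is handed in, while the arm keeps its last pose, push and grip.
It also fails if it takes over 40 s, if anything falls off the work surface, if the arm or the gripper's body presses on something with over 40 N, if the wrist force passes 120 N, or if a joint passes its speed limit or range.

## Working session

There is one attempt and no reset: what is moved stays moved. The work goes in short steps, Python scripts to look and compute and a tool call to move; the robot and the scene stay as the last step left them, time stands still between calls to the robot, and variables do not carry over. Pictures are saved under pics/ and viewed, about 8 in all and at most 12, crops included, and the job is handed in when it is done.

Besides the shell and the picture viewer there is one more tool, called after "Call:" in YAML: its name, and indented under it one key for each argument. step_arm: Moves the arm, as the interface text tells. Its arguments: {"type":"object","properties":{"jaw":{"type":"array"},"travel":{"type":"array"},"turn":{"type":"array"},"newtons":{"type":"number"}},"required":["jaw","travel","turn"]}

```bash
mkdir -p pics; cat > h.py <<'E'
import numpy as np, cv2
from workcell import r
def ray(cam,at,z):
    c=r.get_calibration(cam);K=np.array(c["intrinsics"],float);R=cv2.Rodrigues(np.array(c["rvec"],float))[0];t=np.array(c["tvec"],float).ravel()
    u=cv2.undistortPoints(np.array([[[at[1],at[0]]]],float),K,np.array(c["dist"],float))[0,0]
    d=R.T@np.array([u[0],u[1],1]);o=-R.T@t
    return o+d*(z-o[2])/d[2]
def save(cam,n,box=None,s=1):
    im=r.grab_frame(cam)
    if box: a,b,c,d=box; im=im[a:b,c:d]
    cv2.imwrite("pics/"+n,cv2.resize(im[:,:,::-1],None,fx=s,fy=s,interpolation=cv2.INTER_CUBIC))
E
python3 - <<'E'
from h import *
for cam in("top","scene"):
    save(cam,cam+"0.png")
    for th,z in(("rocker_on",.097),("enable_top",.09),("inch_top",.09),("lamp_top",.09),("stop_top",.09),("supply",0),("station",0)):
        for o in r.tip_of(th,cam)[:3]: print(cam,th,round(o["p"],2),np.round(o["at"],1),ray(cam,o["at"],z).round(4))
print(r.get_state(),r.tip_extent)
E
```

```text
top rocker_on 0.75 [133.7 452.9] [ 0.6587 -0.4618  0.097 ]
top rocker_on 0.62 [181.5 356.3] [ 0.5306 -0.2205  0.097 ]
top rocker_on 0.62 [208.7 156.4] [0.4497 0.2579 0.097 ]
top enable_top 0.63 [180.7 220.8] [0.5232 0.1076 0.09  ]
top enable_top 0.44 [213.7 207.5] [0.4421 0.1362 0.09  ]
top inch_top 0.43 [173.4 148.3] [0.5357 0.2838 0.09  ]
top lamp_top 0.49 [175.5 169.2] [0.5321 0.2329 0.09  ]
top lamp_top 0.21 [100.2 186.2] [0.7219 0.2013 0.09  ]
top stop_top 0.72 [194.6  82.5] [0.479  0.4401 0.09  ]
top stop_top 0.45 [176.7 194.9] [0.531  0.1706 0.09  ]
top supply 0.97 [156.8 424.6] [ 0.619  -0.4211  0.    ]
top supply 0.7 [202.1 343.4] [ 0.4913 -0.2053  0.    ]
top supply 0.69 [305.7 371.6] [ 0.2275 -0.281   0.    ]
top station 0.55 [194.6 184.2] [0.4982 0.208  0.    ]
scene rocker_on 0.67 [121.  280.6] [ 0.2548 -0.3227  0.097 ]
scene rocker_on 0.67 [187.3 243.6] [ 0.556  -0.1154  0.097 ]
scene rocker_on 0.47 [166.4 227.6] [ 0.5393 -0.2267  0.097 ]
scene enable_top 0.48 [226.8 296.7] [0.5295 0.1033 0.09  ]
scene inch_top 0.66 [270.7 340. ] [0.5405 0.2923 0.09  ]
scene lamp_top 0.
[... 410 characters left out ...]
.2 324.7] [0.5001 0.1963 0.    ]
{'clock': 0.8, 'q': array([-1.36751239e+00,  4.93589480e-01,  1.34547719e+00,  1.74288866e-05,
        1.30248682e+00, -9.55152905e-02]), 'qvel': array([-0.00280455,  0.00179816, -0.00074373, -0.00060005,  0.0002163 ,
       -0.00134241]), 'joint_torque': array([ 1.94976448e-03, -8.81962252e+01, -3.84244323e+01, -6.01008242e-05,
        8.26128617e-04, -1.57815009e-05]), 'tool_pos': array([ 0.18398198, -0.59731942,  0.40469125]), 'eef_rot': array([3.10656057e+00, 4.67595799e-01, 2.96722678e-05]), 'wrist_force': array([-0.76606476,  0.59674012,  0.77519397]), 'moment': array([-0.00936082, -0.0033862 , -0.04041168]), 'gripper_width': 0.08547846979756202} 0.1734
```

View pics/top0.png

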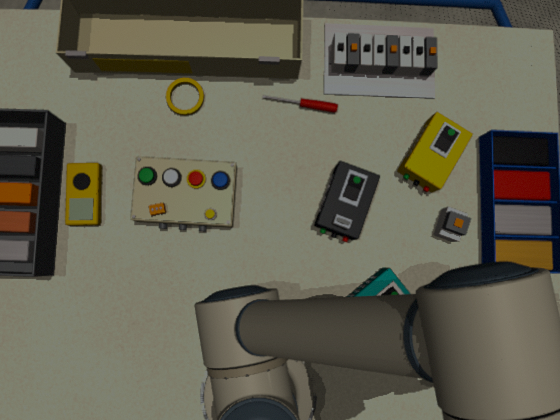

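View pics/scene0.png

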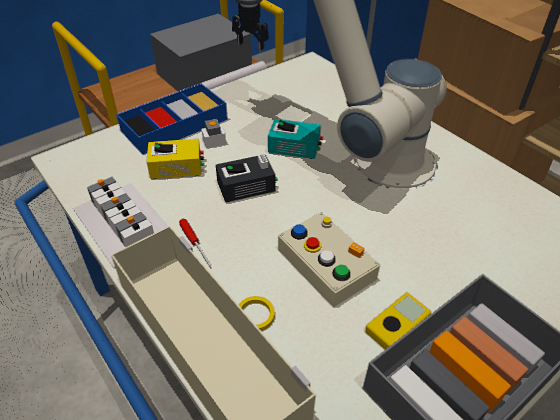

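The top view shows three supplies: yellow at (150,437), turquoise at (290,385) and dark grey at (200,347). Only the dark grey one fits the description. In the button row, green is at (175,147), white (177,171), red (179,196) and blue (180,220). I'll refine these by colour and confirm in one crop.

```bash
python3 - <<'E'
from h import *
def blobs(cam,box,lo,hi,name,z):
    im=r.grab_frame(cam);a,b,c,d=box
    h=cv2.cvtColor(im[a:b,c:d],cv2.COLOR_RGB2HSV);m=cv2.inRange(h,lo,hi)
    n,_,st,ce=cv2.connectedComponentsWithStats(m)
    for i in range(1,n):
        if st[i,4]>=6: 
            at=ce[i][::-1]+[a,c];print(cam,name,st[i,4],at.round(1),ray(cam,at,z).round(4))
G=((45,90,40),(85,255,255));B=((100,120,50),(125,255,255))
R1=((0,150,60),(6,255,255))
blobs("top",(155,245,315,382),*G,"dot",.097)
blobs("top",(155,230,130,240),*G,"green",.09);blobs("top",(155,230,130,240),*B,"blue",.09);blobs("top",(155,230,130,240),*R1,"red",.09)
blobs("scene",(150,205,212,280),*G,"dot",.097)
blobs("scene",(210,305,275,380),*G,"green",.09);blobs("scene",(210,305,275,380),*B,"blue",.09);blobs("scene",(210,305,275,380),*R1,"red",.09)
a=r.grab_frame("top")[155:245,310:385];b=r.grab_frame("top")[150:240,130:240];c=r.grab_frame("scene")[145:215,205:285]
f=lambda x:cv2.resize(x,(390,int(390*x.shape[0]/x.shape[1])),interpolation=cv2.INTER_CUBIC)[:300]
f2=lambda x:cv2.copyMakeBorder(x,0,300-x.shape[0],0,0,cv2.BORDER_CONSTANT)
fa=cv2.resize(a,(250,300),interpolation=cv2.INTER_CUBIC)
cv2.imwrite("pics/crop1.png",np.vstack([np.hstack([fa,np.zeros((300,10,3),np.uint8),f2(f(b))[:,:390]]),cv2.resize(c,(650,300) ,interpolation=cv2.INTER_CUBIC)])[:,:,::-1])
# supply outline in top
t=r.trace("supply","top")
for o in t[:4]:
    p=o["pixels"];print(o["p"],o["at"],cv2.minAreaRect(np.argwhere(p)[:,::-1].astype(np.float32)),)
E
```

```text
top dot 48 [179.5 356.6] [ 0.5354 -0.2211  0.097 ]
top dot 25 [230.9 322.6] [ 0.4084 -0.1403  0.097 ]
top green 170 [174.6 145.6] [0.5326 0.2903 0.09  ]
top blue 173 [179.1 219.7] [0.5271 0.1103 0.09  ]
top red 138 [178.  195.2] [0.5279 0.1698 0.09  ]
scene dot 19 [166.7 229.6] [ 0.5351 -0.2214  0.097 ]
scene dot 7 [178.3 275.6] [ 0.4551 -0.0902  0.097 ]
scene green 156 [271.  341.3] [0.5385 0.2949 0.09  ]
scene blue 121 [229.9 298.9] [0.5322 0.1161 0.09  ]
scene red 107 [242.3 312.5] [0.5327 0.1744 0.09  ]
0.78 [153.8, 432.3] ((434.2592468261719, 153.28826904296875), (48.80073928833008, 75.2437515258789), 31.32869529724121)
0.58 [196.7, 348.0] ((346.18768310546875, 201.80152893066406), (46.15106201171875, 75.38375854492188), 19.440032958984375)
0.56 [284.2, 380.3] ((377.2503662109375, 281.5050048828125), (28.26915740966797, 62.12826919555664), 86.56636810302734)
```

View pics/crop1.png

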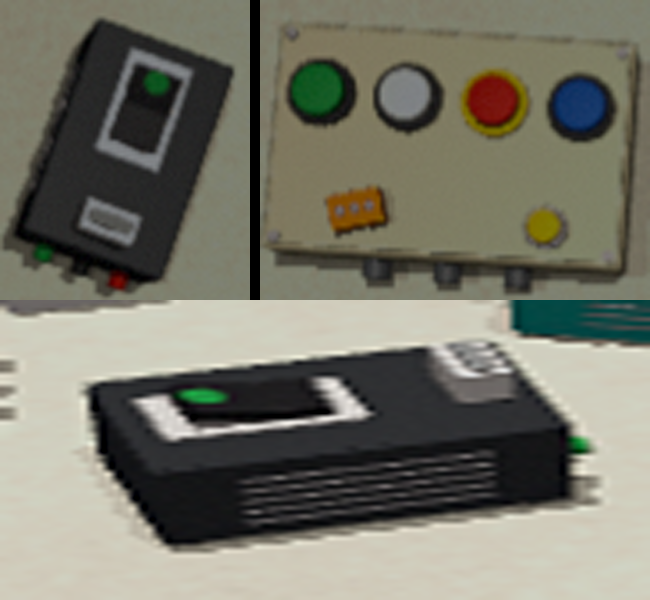

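The crop shows the dark grey supply with its dot raised, at top pixel (179.5,356.6), and the fuse block at the other end of it. It also confirms the cap order green, white, red, blue. Target positions:
- Dot: (0.535,-0.221)
- Blue: (0.527,0.110)
- Green: (0.5325,0.290)

I'm closing the jaws and turning the tool to the paddle's yaw, about -19°.

Call:
step_arm:
  jaw: [255, 255, 255, 255, 255]
  travel:
    - [0, 0, 0]
    - [0, 0, 0.3]
    - [0, 0, 0.3]
    - [0, 0, 0.3]
    - [0, 0, 0.3]
  turn: [0.85, 0.85, 0.85, 0.85, 0.85]
  newtons: 40

```text
clock: 2.02
tool_pos: [0.184, -0.5973, 0.3563]
eef_rot: [3.095, -0.536, 0.0]
wrist_force: [0.5, 0.0, 0.3]
gripper_width: 0.0
```

Call:
step_arm:
  jaw: [255, 255, 255, 255, 255]
  travel:
    - [0.4, -0.9, 0]
    - [0.4, -0.9, 0]
    - [0.4, -0.9, 0]
    - [0.4, -0.9, 0]
    - [0.4, -0.9, 0]
  turn: [0, 0, 0, 0, 0]

```text
clock: 2.65
tool_pos: [0.32, -0.4532, 0.3568]
eef_rot: [3.096, -0.53, 0.0]
wrist_force: [0.9, -0.4, 0.9]
gripper_width: -0.0
```

Call:
step_arm:
  jaw: [255, 255, 255, 255, 255]
  travel:
    - [0.4, -0.9, 0]
    - [0.4, -0.9, 0]
    - [0.4, -0.9, 0]
    - [0.4, -0.9, 0]
    - [0.4, -0.9, 0]
  turn: [0, 0, 0, 0, 0]

```text
clock: 3.28
tool_pos: [0.4554, -0.3099, 0.3568]
eef_rot: [3.097, -0.529, 0.0]
wrist_force: [0.4, -0.4, -0.5]
gripper_width: -0.0002
```

Call:
step_arm:
  jaw: [255, 255, 255, 255, 255]
  travel:
    - [0.38, -0.92, 0]
    - [0.38, -0.92, 0]
    - [0.38, -0.92, 0.5]
    - [0, 0, 0.5]
    - [0, 0, 0.5]
  turn: [0, 0, 0, 0, 0]

```text
clock: 3.9
tool_pos: [0.5346, -0.2214, 0.2961]
eef_rot: [3.097, -0.528, 0.0]
wrist_force: [0.5, -1.3, -0.4]
gripper_width: 0.0
```

```bash
python3 - <<'E'
from h import *
s=r.get_state();print(s["tool_pos"],s["eef_rot"],s["wrist_force"])
a=r.grab_frame("top")[140:250,300:410];b=r.grab_frame("scene")[110:210,190:300]
f=lambda x:cv2.resize(x,(400,400),interpolation=cv2.INTER_CUBIC)
cv2.imwrite("pics/c2.png",np.hstack([f(a),f(b)])[:,:,::-1])
E
```

```text
[ 0.53458395 -0.22139381  0.29610109] [ 3.09683295e+00 -5.27690949e-01  4.72968165e-04] [ 0.47252699 -1.34258713 -0.3908613 ]
```

View pics/c2.png

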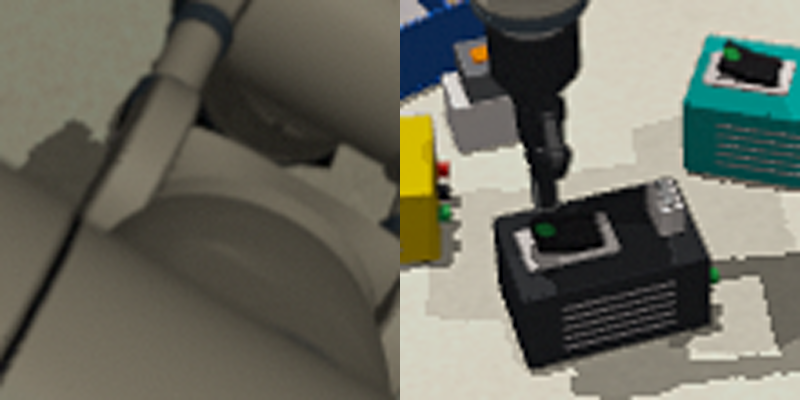

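The scene crop shows the shut tips about 25 mm above the grey supply's dot (crop pixel 545,230), centred on it. The arm hides it in the top view. I'll press next.

Call:
step_arm:
  jaw: [255, 255, 255, 255, 255]
  travel:
    - [0, 0, 0.4]
    - [0, 0, 0.15]
    - [0, 0, 0.1]
    - [0, 0, 0.1]
    - [0, 0, 0.0]
  turn: [0, 0, 0, 0, 0]

```text
clock: 4.62
tool_pos: [0.5343, -0.222, 0.2667]
eef_rot: [3.097, -0.53, 0.0]
wrist_force: [-1.2, 0.1, 0.1]
gripper_width: -0.0001
```

Call:
step_arm:
  jaw: [255, 255, 255, 255, 255]
  travel:
    - [0, 0, 0.05]
    - [0, 0, 0.05]
    - [0, 0, 0.0]
    - [0, 0, 0]
    - [0, 0, 0.0]
  turn: [0, 0, 0, 0, 0]

```text
clock: 5.25
tool_pos: [0.5347, -0.2221, 0.2632]
eef_rot: [3.096, -0.529, 0.003]
wrist_force: [4.6, -1.2, 5.8]
gripper_width: -0.0
```

Call:
step_arm:
  jaw: [255, 255, 255, 255, 255]
  travel:
    - [0, 0, 0.04]
    - [0, 0, 0.0]
    - [0, 0, 0.0]
    - [0, 0, 0]
    - [0, 0, 0.0]
  turn: [0, 0, 0, 0, 0]

```text
clock: 5.88
tool_pos: [0.5347, -0.2222, 0.2626]
eef_rot: [3.096, -0.529, 0.004]
wrist_force: [-0.7, 1.2, 25.1]
gripper_width: -0.0003
```

The force jumped to 25 N at a tip height of 89 mm, so the rocker is at its stop. Lifting and moving towards blue.

Call:
step_arm:
  jaw: [255, 255, 255, 255, 255]
  travel:
    - [0, 0, -0.2]
    - [0, 0, -0.6]
    - [0, 0, -0.8]
    - [-0.37, -0.97, 0]
    - [-0.37, -0.97, 0]
  turn: [0, 0, 0, 0, 0]

```text
clock: 6.5
tool_pos: [0.5317, -0.1381, 0.3253]
eef_rot: [-3.096, 0.531, 0.0]
wrist_force: [0.6, -0.1, -0.4]
gripper_width: -0.0001
```

Call:
step_arm:
  jaw: [255, 255, 255, 255, 255]
  travel:
    - [-0.37, -0.97, 0]
    - [-0.37, -0.97, 0]
    - [-0.37, -0.97, 0]
    - [-0.37, -0.97, 0]
    - [-0.37, -0.97, 0]
  turn: [0, 0, 0, 0, 0]

```text
clock: 7.12
tool_pos: [0.5263, 0.07, 0.325]
eef_rot: [3.096, -0.53, -0.001]
wrist_force: [-0.0, 0.1, 0.2]
gripper_width: 0.0004
```

```bash
python3 - <<'E'
from h import *
s=r.get_state();print(s["tool_pos"],s["eef_rot"],s["wrist_force"])
a=r.grab_frame("top")[150:240,310:385];b=r.grab_frame("scene")[140:250,200:320]
f=lambda x:cv2.resize(x,(400,400),interpolation=cv2.INTER_CUBIC)
cv2.imwrite("pics/c3.png",np.hstack([f(a),f(b)])[:,:,::-1])
E
```

```text
[0.5262947  0.06996766 0.32499948] [ 3.09645588e+00 -5.29527962e-01 -1.09322522e-03] [-0.03118284  0.105734    0.2072742 ]
```

View pics/c3.png

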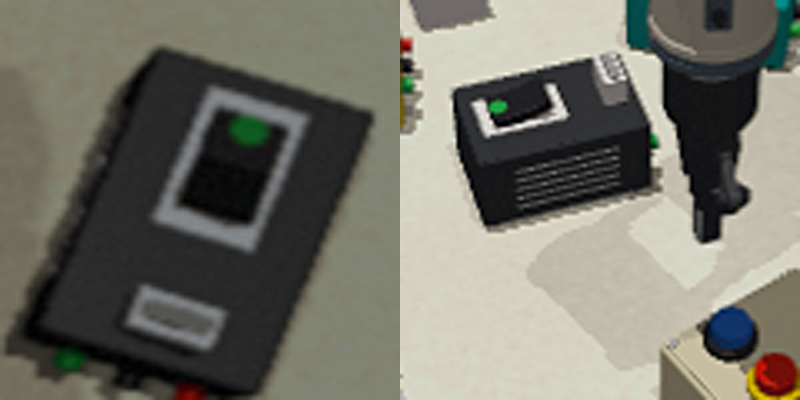

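The crop shows the rocker tipped: the dotted end (crop 250,130) is now flat and the other end raised. The supply looks unmoved. On to blue.

Call:
step_arm:
  jaw: [255, 255, 255, 255, 255]
  travel:
    - [-0.32, -0.95, 0]
    - [0, 0, 0.6]
    - [0, 0, 0.55]
    - [0, 0, 0.15]
    - [0, 0, 0.1]
  turn: [0, 0, 0, 0, 0]

```text
clock: 7.85
tool_pos: [0.5274, 0.1084, 0.2692]
eef_rot: [3.096, -0.53, -0.0]
wrist_force: [0.2, 0.5, -0.2]
gripper_width: 0.0
```

Call:
step_arm:
  jaw: [255, 255, 255, 255, 255]
  travel:
    - [0, 0, 0.1]
    - [0, 0, 0.1]
    - [0, 0, 0.05]
    - [0, 0, 0]
    - [0, 0, 0]
  turn: [0, 0, 0, 0, 0]

```text
clock: 8.48
tool_pos: [0.5272, 0.1088, 0.2591]
eef_rot: [-3.097, 0.529, 0.0]
wrist_force: [0.7, -0.6, 0.7]
gripper_width: 0.0
```

Call:
step_arm:
  jaw: [255, 255, 255, 255, 255]
  travel:
    - [0, 0, 0.05]
    - [0, 0, 0.03]
    - [0, 0, 0]
    - [0, 0, 0]
    - [0, 0, 0]
  turn: [0, 0, 0, 0, 0]

```text
clock: 9.1
tool_pos: [0.5272, 0.1088, 0.2562]
eef_rot: [-3.097, 0.529, -0.0]
wrist_force: [-2.4, -0.7, 10.5]
gripper_width: -0.0
```

Call:
step_arm:
  jaw: [255, 255, 255, 255, 255]
  travel:
    - [0, 0, 0.02]
    - [0, 0, 0]
    - [0, 0, 0]
    - [0, 0, 0]
    - [0, 0, 0]
  turn: [0, 0, 0, 0, 0]

```text
clock: 9.72
tool_pos: [0.5272, 0.1088, 0.256]
eef_rot: [-3.096, 0.529, -0.001]
wrist_force: [-5.5, -1.2, 22.1]
gripper_width: 0.0001
```

Call:
step_arm:
  jaw: [255, 255, 255, 255, 255]
  travel:
    - [0, 0, -0.2]
    - [0, 0, -0.6]
    - [0, 0, -0.6]
    - [-0.28, -0.86, 0]
    - [-0.28, -0.86, 0]
  turn: [0, 0, 0, 0, 0]

```text
clock: 10.35
tool_pos: [0.5291, 0.1817, 0.3115]
eef_rot: [-3.096, 0.531, -0.001]
wrist_force: [0.0, -0.1, -0.8]
gripper_width: -0.0001
```

Call:
step_arm:
  jaw: [255, 255, 255, 255, 255]
  travel:
    - [-0.28, -0.86, 0]
    - [-0.27, -0.86, 0]
    - [-0.27, -0.86, 0]
    - [0, 0, 0]
    - [0, 0, 0]
  turn: [0, 0, 0, 0, 0]

```text
clock: 10.98
tool_pos: [0.5322, 0.289, 0.3109]
eef_rot: [3.096, -0.529, -0.001]
wrist_force: [0.8, 0.3, 0.5]
gripper_width: 0.0001
```

```bash
python3 - <<'E'
from h import *
s=r.get_state();print(s["tool_pos"],s["eef_rot"],s["wrist_force"])
a=r.grab_frame("top")[150:240,130:240];b=r.grab_frame("scene")[200:310,270:385]
f=lambda x:cv2.resize(x,(400,400),interpolation=cv2.INTER_CUBIC)
cv2.imwrite("pics/c4.png",np.hstack([f(a),f(b)])[:,:,::-1])
E
```

```text
[0.53222345 0.28895527 0.31092186] [ 3.09627337e+00 -5.28945000e-01 -5.50865794e-04] [0.84902394 0.30270904 0.53880494]
```

View pics/c4.png

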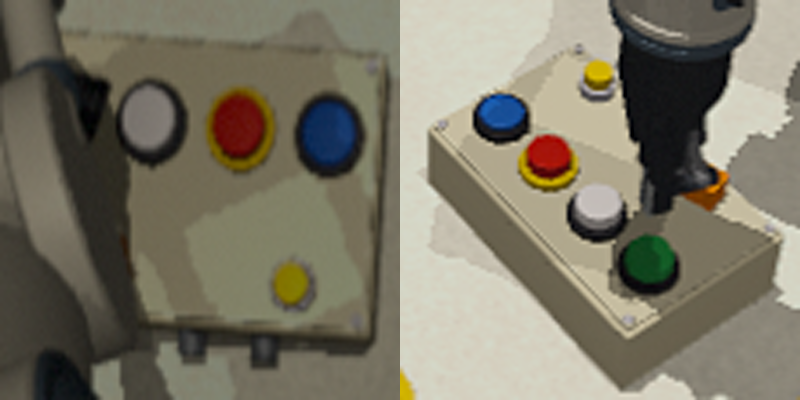

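The crop shows the blue cap sitting low in its bezel (scene crop 502,112), while red, white and green still stand out. The tips are above green. Now I'll press green and hold.

Call:
step_arm:
  jaw: [255, 255, 255, 255, 255]
  travel:
    - [0, 0, 0.6]
    - [0, 0, 0.4]
    - [0, 0, 0.15]
    - [0, 0, 0.1]
    - [0, 0, 0.08]
  turn: [0, 0, 0, 0, 0]

```text
clock: 11.7
tool_pos: [0.5324, 0.2892, 0.2581]
eef_rot: [-3.097, 0.529, -0.0]
wrist_force: [-1.6, -1.9, 4.1]
gripper_width: -0.0001
```

Call:
step_arm:
  jaw: [255, 255, 255, 255, 255]
  travel:
    - [0, 0, 0.04]
    - [0, 0, 0.02]
    - [0, 0, 0]
    - [0, 0, 0]
    - [0, 0, 0]
  turn: [0, 0, 0, 0, 0]

```text
clock: 12.32
tool_pos: [0.5324, 0.2893, 0.2563]
eef_rot: [-3.096, 0.529, -0.001]
wrist_force: [-2.5, -4.4, 11.8]
gripper_width: 0.0001
```

Call:
step_arm:
  jaw: [255, 255, 255, 255, 255]
  travel:
    - [0, 0, 0.02]
    - [0, 0, 0.0]
    - [0, 0, 0]
    - [0, 0, 0]
    - [0, 0, 0]
  turn: [0, 0, 0, 0, 0]

```text
clock: 12.95
tool_pos: [0.5324, 0.2893, 0.2562]
eef_rot: [-3.096, 0.529, -0.002]
wrist_force: [-6.4, -5.9, 23.4]
gripper_width: 0.0
```

```bash
python3 - <<'E'
from h import *
s=r.get_state();print(s["tool_pos"],s["wrist_force"])
a=r.grab_frame("scene")[140:250,200:320];b=r.grab_frame("scene")[200:310,270:385]
f=lambda x:cv2.resize(x,(400,400),interpolation=cv2.INTER_CUBIC)
cv2.imwrite("pics/c5.png",np.hstack([f(a),f(b)])[:,:,::-1])
E
```

```text
[0.53243997 0.28925569 0.25616344] [-6.39244598 -5.86799066 23.36132565]
```

View pics/c5.png

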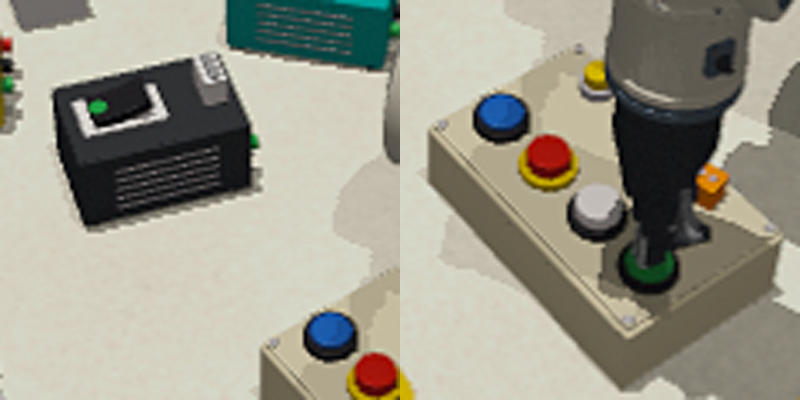

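The final crop shows the rocker on, blue in, and green held fully down at 23 N with the tip at about 83 mm. Red and white are still out. Handing in.

```bash
python3 -c "
from workcell import r
print(r.close_job())"
```

```text
the job is handed in; nothing more can be done
None
```

The job is done and handed in at about 13 s, with the arm still holding the green button down. With closed fingertips I did the three steps in order:

| Step | Tip height at stop | Force at stop |
|---|---|---|
| Dotted end of the dark grey supply's rocker pressed down | 89 mm | 25 N |
| Blue enable button pushed in | 83 mm | 22 N |
| Green inching button pressed and held | 83 mm | 23 N |

- **Last checks:** the final pictures show the rocker on, blue sitting low in its bezel, green down under the tips, and red and white out. The supply, fuse block, terminal block and spare head looked undisturbed.
- **Disagreement:** colour-based positions of the button caps differed by about 4–7 mm between the two cameras. I put this down to the scene camera also seeing the sides of the caps, and used the top view.
- **Failed check:** the arm hid the rocker from the top camera just before the press, so I relied on the scene view there.

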